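# Pack hat-shaped column end caps alternately up and down

## Task

Pack the three hat-shaped end caps from the bench into the blue tray with the one already standing at one of its ends, alternately up and down so they pack tight: stand one brim-down cap at the tray's empty end, then the brim-up cap on its crown on the tray floor between the two, so that its brim overlaps both neighbours' brims, and finally set the last brim-down cap squarely on top of it, brim to brim. Every cap keeps the way up it has now and ends standing level; the cap already in the tray stays at its end, and the bottle, the beaker and the green box are left alone.

Things in the scene. Friction and masses are not known exactly. Their poses are not given: they have to be found in the camera images.
- tray: low blue tray, open on top, fixed to the bench. Outside 182 mm along its own y, 90 mm along its own x, 16 mm high; walls and floor 5 mm thick, so inside it is 172 mm by 80 mm and the floor is 5 mm above the bench. Origin: centre of its underside on the bench; z up. May stand at any yaw.
- cap_a_mid (a point): white plastic column end cap shaped like a hat: round brim 60 mm across and 10 mm thick, solid round crown 34 mm across and 38 mm long, overall height 48 mm, 0.1 to 0.17 kg. Point on its axis, half-way up (24 mm above its underside); z up. Already stands in the tray, brim down and crown up, near the end wall on the tray's +y side (its centre about 51 to 54 mm from the tray's centre).
- cap_b_mid (a point): white plastic column end cap shaped like a hat: round brim 60 mm across and 10 mm thick, solid round crown 34 mm across and 38 mm long, overall height 48 mm, 0.1 to 0.17 kg. Point on its axis, half-way up (24 mm above its underside); z up. Stands on the bench brim down, crown up: it can be gripped by the crown.
- cap_c_mid (a point): white plastic column end cap shaped like a hat: round brim 60 mm across and 10 mm thick, solid round crown 34 mm across and 38 mm long, overall height 48 mm, 0.1 to 0.17 kg. Point on its axis, half-way up (24 mm above its underside); z up. Stands on the bench brim down, crown up, the same as cap_b and interchangeable with it.
- cap_d_mid (a point): white plastic column end cap shaped like a hat: round brim 60 mm across and 10 mm thick, solid round crown 34 mm across and 38 mm long, overall height 48 mm, 0.1 to 0.17 kg. Point on its axis, half-way up (24 mm above its underside); z up. Stands on the bench the other way up, on its crown with the brim on top: the brim (38 to 48 mm above its underside) can be gripped across its 60 mm.
- bottle_mid (a point): bystander: glass bottle with blue cap, 70 mm across, 150 mm high, on the bench; point on its axis half-way up.
- beaker_mid (a point): bystander: glass beaker, 70 mm across, 90 mm high, on the bench; point on its axis half-way up.
- tips_mid (a point): bystander: green box with clear lid, 80 by 120 mm, 61 mm high, on the bench; point on its axis, 30 mm above the bench.
Not all that is in view belongs to the job. What is shaped like the part that bears cap_c_mid but pink or yellow is not meant.

How it is judged:
At the end, for the whole second after the job is handed in: All level (7 deg). On the tray floor, within 15 mm of its long centre line: cap_a at the +y end and cap_b or cap_c at the other, both 42 mm or more from the tray's centre; cap_d between, brim up, axis under 59 mm from each. The last cap on cap_d, brim on brim, centred within 13 mm (heights +-5 mm) (z of cap_a_mid in the frame of tray between 0.025 and 0.033 m and x of cap_a_mid in the frame of tray between -0.015 and 0.015 m and angle between each of cap_a_mid, cap_d_mid's own z axis and vertical below 0.12 rad and y of cap_a_mid in the frame of tray above 0.042 m and z of cap_d_mid in the frame of tray between 0.025 and 0.033 m and x of cap_d_mid in the frame of tray between -0.015 and 0.015 m and horizontal distance between cap_a_mid and cap_d_mid below 0.059 m and ((z of cap_b_mid in the frame of tray between 0.025 and 0.033 m and x of cap_b_mid in the frame of tray between -0.015 and 0.015 m and angle between each of cap_b_mid, cap_c_mid's own z axis and vertical below 0.12 rad and y of cap_b_mid in the frame of tray below -0.042 m and horizontal distance between cap_b_mid and cap_d_mid below 0.059 m and z of cap_c_mid in the frame of tray between 0.072 and 0.082 m and horizontal distance between cap_c_mid and cap_d_mid below 0.013 m) or (z of cap_c_mid in the frame of tray between 0.025 and 0.033 m and x of cap_c_mid in the frame of tray between -0.015 and 0.015 m and angle between each of cap_c_mid, cap_b_mid's own z axis and vertical below 0.12 rad and y of cap_c_mid in the frame of tray below -0.042 m and horizontal distance between cap_c_mid and cap_d_mid below 0.059 m and z of cap_b_mid in the frame of tray between 0.072 and 0.082 m and horizontal distance between cap_b_mid and cap_d_mid below 0.013 m))); the robot touches nothing.
It fails at once if the bottle is displaced by more than 30 mm (distance of bottle_mid from where it was at the start of the episode above 0.03 m).
It fails at once if the beaker is displaced by more than 30 mm (distance of beaker_mid from where it was at the start of the episode above 0.03 m).
It fails at once if the green box is displaced by more than 30 mm (distance of tips_mid from where it was at the start of the episode above 0.03 m).
It also fails if it takes over 70 s, if anything falls off the work surface, if the arm or the gripper's body presses on something with over 40 N, if the wrist force passes 120 N, or if a joint passes its speed limit or range.

## Robot

A 6-joint arm with a two-finger parallel gripper is mounted at the origin on the work surface. World frame = base frame: x ahead of the robot, y to its left, z up, the work surface at z = 0. Lengths are in m, angles in rad, forces in N, time in s.
With the tool pointing down it reaches from about 0.325 to 1 m from the base axis. Payload 5.1 kg.
Tool frame: the origin (TCP) lies between the finger pads; the fingertips stand 25 mm ahead of it and the grasp point (between the pads) lies 6 mm ahead of it (r.tip_extent is the z of the fingertips in the tool frame, in m); z points along the fingers, y is the line along which they close (so a half turn about z gives the same grasp; the last joint's range is limited). The gripper opens to 85 mm and grips with 20 to 120 N. Pads are 22 mm wide; open, the fingers measure 114 mm over their backs; the gripper's body (76 mm by 85 mm) begins 54 mm behind the grasp point. The pads swing forward as they close: fully open they stand 13 mm farther back than shut.
Start: joints at [-1.415, 0.124, 1.65, -0, 1.367, -0.083], TCP at [0.154, -0.632, 0.256] pointing down, gripper open.
Joint ranges: [-2.61, 2.61], [-1.02, 2.33], [0.03, 2.71], [-1.35, 4.49], [0.32, 2.68], [-2.91, 2.91]. Speed limits (rad/s): [2.57, 2.57, 3.14, 3.14, 3.14, 3.14].

## Interface

Orientations are given as [roll, pitch, yaw] about the fixed x, y, z axes, in that order (R = Rz(yaw) Ry(pitch) Rx(roll)).
In Python, from bench import r gives the robot as it stands.
- The arm moves only by the shell command python3 -m crank 'ROWS' [OPENING]. ROWS is JSON, a list that holds one entry, the list of rows, each a list of 6 numbers: the shift along the tool's x, y, z in cm, then the turn, a rotation vector about the tool's x, y, z in rad. A call has 1 to 12 rows; each row is the pose to reach, as a shift and turn from the pose commanded when the call began, along the tool's axes at that moment; what a row does not reach only later rows make up. A row lasts 1/8 s, in which the tool goes at most 62.5 mm and 10.7 degrees, less where a joint would pass 70% of its speed; a pose out of reach is approached as far as the arm can. A call with a gripper value outside its range is refused whole. OPENING is the opening, from 0 (shut) to 1 (fully open), set as the call begins (- or left out, the last holds). The fingers move at their own pace and stop on an object; the grip force is fixed at half the most. Time passes only in rows, so rows that repeat a pose let the fingers close. It gives the time, the measured TCP pose, the force, the opening and the grip force at its end, in the units of the state.
- r.observe(): the state, without advancing time (a new reading comes with each control period).
- r.camera(name): name is "scene" or "top" or "wrist"; returns a dict with "color" (480x640x3 uint8, red, green, blue), "fovy" (degrees; the focal length in pixels is half the picture's height over the tangent of half this angle, whatever the lens; pixels are square), "cx", "cy" (the principal point, pixels), "xyz" and "attitude" of the camera in the world. Camera axes: x right, y up, looking along -z (the intrinsics and any distortion apply to the point x, -y, -z); pixel columns grow to the right and rows downward; lengths in m; the calibration is good to about 2 mm. A picture is of the moment at which its call begins. There is no depth.
- r.finish_job(): hands the job in; it is judged then, once.
The state is a dict: "time": time; "joint_pos": joint angles; "joint_velocities": joint speeds; "effort": joint torques, N m; "tcp_pos": TCP position; "eef_rot": TCP orientation; "wrist_force": force on the tool from outside, world axes, zero at the start; "moment": the same for the moment, N m; "gripper_width": finger opening in m; "grip_force": force on a finger pad.
Only numpy, scipy, OpenCV 4.12 (cv2) and the standard library are available. Lean on these libraries where they do the work, as an engineer would, in place of code of your own. Each camera call takes 0.05 s, during which the arm holds its last target. There are 200 camera calls.

## Working session

There is one attempt and no reset: what is moved stays moved. The work goes in short steps, Python scripts to look and compute and a shell command to move; the robot and the scene stay as the last step left them, time stands still between calls to the robot, and variables do not carry over. Pictures are saved under pics/ and viewed, at most 11 in all, crops included, and the job is handed in when it is done.

```bash
ls; mkdir -p pics
python3 - <<'E'
from bench import r
import cv2
for n in ("scene","top"):
    c=r.camera(n); cv2.imwrite(f"pics/{n}0.png",c["color"][:,:,::-1]); print({k:v for k,v in c.items() if k!="color"})
o=r.observe(); print(o)
E
```

```text
pics
{'fovy': 56.42274628013201, 'cx': 325.4274207165915, 'cy': 236.71615463292545, 'xyz': array([ 1.00172809, -0.71378324,  0.59906124]), 'attitude': array([ 1.00682421, -0.01859048,  0.63874934])}
{'fovy': 52.76840747676242, 'cx': 320.5865345468572, 'cy': 239.10514087569246, 'xyz': array([ 0.31409192, -0.0562191 ,  1.14131288]), 'attitude': array([ 1.85924645e-01, -6.80082014e-04, -1.54741145e+00])}
{'time': 0.1, 'joint_pos': array([-1.41457820e+00,  1.24444560e-01,  1.65156940e+00, -2.27803994e-06,
        1.36748642e+00, -8.26058663e-02]), 'joint_velocities': array([ 0.00040764, -0.00137166, -0.00391859, -0.00058225, -0.00065373,
       -0.00020019]), 'effort': array([ 1.08678163e-03, -4.24931824e+01, -3.66652179e+01, -9.15172109e-05,
        3.91425885e-03, -7.63488686e-07]), 'tcp_pos': array([ 0.15365135, -0.6310493 ,  0.25515397]), 'eef_rot': array([-3.13969125e+00, -1.55187596e-04,  2.38824305e-01]), 'wrist_force': array([ 0.66624215, -0.49026694, -0.08188713]), 'moment': array([ 0.00757234, -0.01737868,  0.00349409]), 'grip_force': 0.0, 'gripper_width': 0.08543397515447437}
```

View pics/scene0.png

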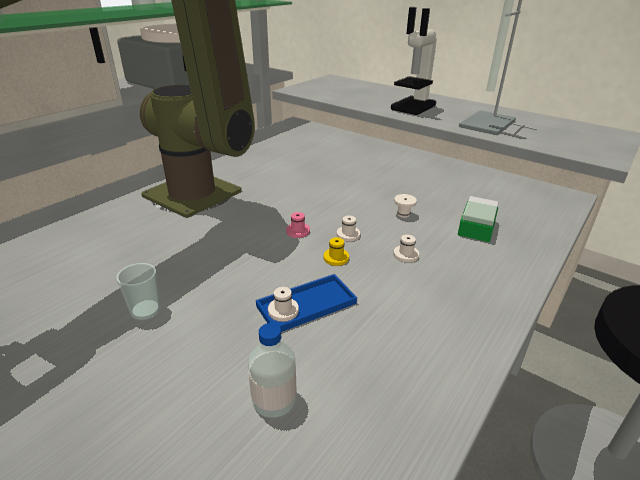

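View pics/top0.png

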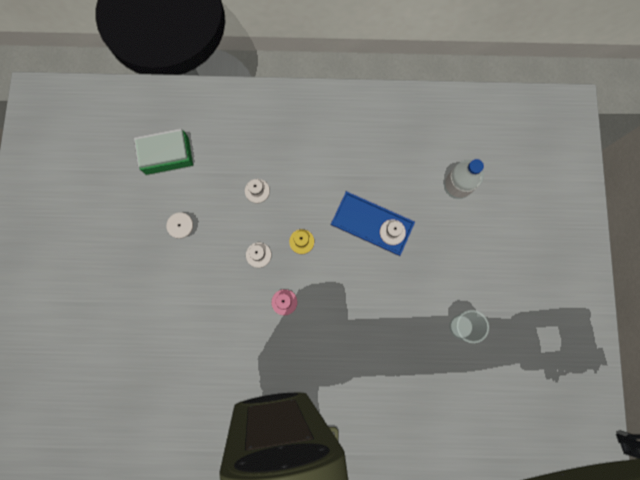

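The top view shows candidates: white brim-down caps at (257,190) and (258,254), white brim-up cap_d at (180,225), and cap_a in the tray at (393,231). The lookalikes are yellow (302,240) and pink (284,301), not wanted. The bottle is at (466,176), the beaker at (470,326) and the green box at (163,151). I'll take the three free white ones and check them in a crop.

```bash
cat > h.py <<'E'
from bench import r
import numpy as np, cv2
from scipy.spatial.transform import Rotation as R
def ray(c,u,v):
    f=240/np.tan(np.radians(c["fovy"])/2)
    return R.from_euler("xyz",c["attitude"]).apply([(u-c["cx"])/f,-(v-c["cy"])/f,-1.])
def pix2w(c,u,v,z):
    d=ray(c,u,v); return np.asarray(c["xyz"])+d*(z-c["xyz"][2])/d[2]
def w2pix(c,p):
    f=240/np.tan(np.radians(c["fovy"])/2)
    q=R.from_euler("xyz",c["attitude"]).inv().apply(np.asarray(p)-c["xyz"])
    return c["cx"]-f*q[...,0]/q[...,2], c["cy"]+f*q[...,1]/q[...,2]
def togo(p,yaw=None):
    """shift in tool axes (cm) from the measured pose to TCP position p; turn about tool z"""
    o=r.observe(); T=R.from_euler("xyz",o["eef_rot"])
    s=T.inv().apply(np.asarray(p)-o["tcp_pos"])*100
    t=T.inv()*R.from_euler("xyz",[np.pi,0,o["eef_rot"][2] if yaw is None else yaw])
    print("togo cm",s.round(2),"rotvec",t.as_rotvec().round(3),"t",o["time"]);
E
python3 - <<'E'
from h import *
c=r.camera("top"); im=c["color"]; hsv=cv2.cvtColor(im,cv2.COLOR_RGB2HSV)
crop=im[130:320,130:430]; cv2.imwrite("pics/crop.png",cv2.resize(crop,None,fx=2.6,fy=2.6,interpolation=cv2.INTER_CUBIC)[:,:,::-1])
i32=im.astype(int)
for n,(u,v) in dict(b=(257,190),c=(258,254),d=(180,225),a=(393,231)).items():
    w=i32[v-18:v+19,u-18:u+19]; g=w.sum(2)
    m=((w[...,0]-w[...,2])>8)&(g>450)
    ys,xs=np.nonzero(m)
    H=cv2.convexHull(np.stack([xs,ys],1).astype(np.int32)); (ex,ey),ax,an=cv2.fitEllipse(H)
    z=.048 if n=="d" else .01 if n!="a" else .015
    print(n,len(xs),"ell",ex+u-18,ey+v-18,ax,pix2w(c,ex+u-18,ey+v-18,z).round(4))
m=((hsv[...,0]>100)&(hsv[...,0]<130)&(hsv[...,1]>150)).astype(np.uint8); m[:,430:]=0
H=cv2.convexHull(cv2.findNonZero(m)); q=cv2.boxPoints(cv2.minAreaRect(H)); print(q)
W=np.array([pix2w(c,*p,.016)[:2] for p in q]); print(W.round(4)); print(W.mean(0),[np.linalg.norm(W[i]-W[i-1]) for i in range(4)],[np.degrees(np.arctan2(*(W[i]-W[i-1])[::-1])) for i in range(4)])
E
```

```text
b 390 ell 256.6108741760254 190.31117248535156 (24.04648208618164, 25.080684661865234) [0.6436 0.1059 0.01  ]
c 434 ell 257.8549976348877 254.60695457458496 (24.832691192626953, 25.679615020751953) [0.4861 0.0954 0.01  ]
d 518 ell 178.64862823486328 224.87234687805176 (24.974449157714844, 26.30652618408203) [0.5455 0.2767 0.048 ]
a 392 ell 392.1313133239746 231.83138275146484 (23.613325119018555, 24.36344337463379) [ 0.5475 -0.2215  0.015 ]
[[178.82574   60.34536 ]
 [223.        18.999992]
 [422.4276   232.07263 ]
 [378.25336  273.418   ]]
[[ 0.9797  0.3192]
 [ 1.0992  0.214 ]
 [ 0.5484 -0.2933]
 [ 0.4474 -0.1886]]
[0.76865176 0.01281398] [np.float64(0.7356500927265651), np.float64(0.15922819062587848), np.float64(0.7488212672034421), np.float64(0.14549086871652434)] [np.float64(43.64853079594033), np.float64(-41.34616473434393), np.float64(-137.3563512588596), np.float64(133.97788681768333)]
```

View pics/crop.png

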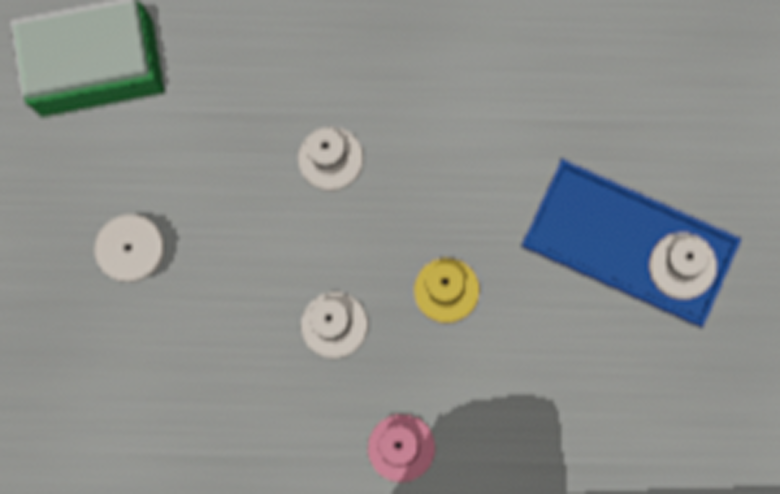

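The crop confirms the choice. The white crown-up caps are at crop (330,157) and (334,325), the brim-up one is at (129,247), and cap_a sits at the right end of the tray (683,265). I'll redo the tray fit on its own region.

Run:
```python
from h import *
c=r.camera("top"); im=c["color"]; hsv=cv2.cvtColor(im,cv2.COLOR_RGB2HSV)
m=((hsv[...,0]>100)&(hsv[...,0]<130)&(hsv[...,1]>150)).astype(np.uint8); k=np.zeros_like(m); k[180:265,320:425]=1; m*=k
from scipy.optimize import least_squares
H=cv2.convexHull(cv2.findNonZero(m))[:,0].astype(float)
W0=np.array([pix2w(c,*p,.016)[:2] for p in H]); 
# fit model: hull of projected outer box silhouette, compare areas via mask
def proj(x):
    ca,sa=np.cos(x[2]),np.sin(x[2]); P=[]
    for z in (0,.016):
        for a,b in ((-1,-1),(1,-1),(1,1),(-1,1)):
            X,Y=a*.045,b*.091; P.append([x[0]+ca*X-sa*Y,x[1]+sa*X+ca*Y,z])
    u,v=w2pix(c,np.array(P)); return cv2.convexHull(np.stack([u,v],1).astype(np.float32))
# hull pixel centres lie ~0.5px inside the true outline
f=lambda x:[cv2.pointPolygonTest(proj(x),(float(p[0]),float(p[1])),True)-.4 for p in H]
cen=W0.mean(0)
best=min((least_squares(f,[*cen,y],diff_step=1e-4) for y in (-2.,-1.8,-2.2,-2.5)),key=lambda s:s.cost)
print(best.x,best.cost,np.abs(best.fun).max())
yaw=best.x[2]
a=np.array([.5475,-.2215]); d=a-best.x[:2]; Ra=np.array([[np.cos(yaw),np.sin(yaw)],[-np.sin(yaw),np.cos(yaw)]]); print("a in tray",Ra@d)
for n,(cu,cv) in dict(b=(325,146),c=(328.5,318.5),d=(127.5,247.5),a=(689.5,257)).items():
    print(n,pix2w(c,130+cu/2.6-.3,130+cv/2.6-.3,.053 if n=="a" else .048).round(4))
```

```text
[ 0.57076348 -0.175201   -0.45165406] 5.650397961196437 1.5132671864093243
a in tray [-0.00072337 -0.05180988]
b [0.6432 0.1055 0.048 ]
c [0.4858 0.0947 0.048 ]
d [0.5454 0.2765 0.048 ]
a [ 0.5475 -0.2223  0.053 ]
```

Run:
```python
from h import *
togo([.6435,.106,.25],1.119)
```

```text
togo cm [ 65.03 -60.04   0.64] rotvec [-0.001 -0.001 -0.88 ] t 0.2
```

```bash
python3 -m crank '[[[65,-60,0.6,0,0,-0.88],[65,-60,0.6,0,0,-0.88],[65,-60,0.6,0,0,-0.88],[65,-60,0.6,0,0,-0.88],[65,-60,0.6,0,0,-0.88],[65,-60,0.6,0,0,-0.88],[65,-60,0.6,0,0,-0.88],[65,-60,0.6,0,0,-0.88],[65,-60,0.6,0,0,-0.88],[65,-60,0.6,0,0,-0.88],[65,-60,0.6,0,0,-0.88],[65,-60,0.6,0,0,-0.88]]]' 1; python3 -c "
from h import *
togo([.6435,.106,.15],1.119)"
```

```text
time: 1.7
tcp_pos: [0.5697, -0.0049, 0.2513]
eef_rot: [3.141, 0.0, 1.119]
wrist_force: [0.7, -0.8, 0.0]
gripper_width: 0.0855
grip_force: 0.0
togo cm [13.21  1.8  10.13] rotvec [0. 0. 0.] t 1.7
```

```bash
python3 -m crank '[[[13.2,1.8,10,0,0,0],[13.2,1.8,10,0,0,0],[13.2,1.8,10,0,0,0],[13.2,1.8,10,0,0,0],[13.2,1.8,10,0,0,0]]]'
python3 - <<'E'
from h import *
togo([.6435,.106,.028],1.119)
c=r.camera("wrist"); cv2.imwrite("pics/w1.png",c["color"][:,:,::-1]); print(c["xyz"],c["attitude"],c["fovy"],r.observe()["tcp_pos"])
for p in ([.6435,.106,.048],[.6435,.106,.01]): print(w2pix(c,np.array(p)))
E
```

```text
time: 2.33
tcp_pos: [0.6427, 0.1036, 0.1516]
eef_rot: [3.141, 0.0, 1.119]
wrist_force: [0.6, -0.0, 0.2]
gripper_width: 0.0852
grip_force: 0.0
togo cm [ 0.25 -0.04 12.36] rotvec [ 0.  0. -0.] t 2.325
[0.67753969 0.17330216 0.26976416] [-3.10543839e-01 -4.32964767e-04 -4.52548734e-01] 68.5055975050443 [0.64297333 0.10323818 0.15246438]
(np.float64(317.184025999207), np.float64(246.68015306099375))
(np.float64(317.4204817948643), np.float64(230.7304437976882))
```

View pics/w1.png

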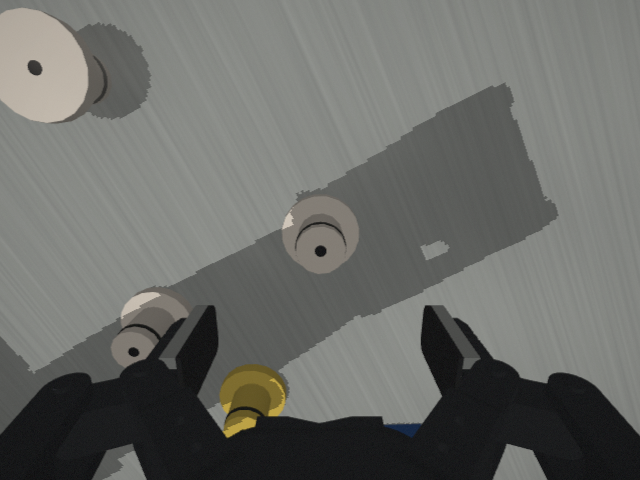

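Run:
```python
from h import *
c=r.camera("wrist")
for n,p in dict(b=(320.5,251),c=(133.5,352),d=(35,68)).items(): print(n,pix2w(c,*p,.048).round(4))
o=r.observe();print(o["tcp_pos"])
togo([.644,.1045,.029],1.119)
```

```text
b [0.6445 0.1017 0.048 ]
c [0.4861 0.0911 0.048 ]
d [0.546  0.2733 0.048 ]
[0.64312732 0.10307545 0.15288375]
togo cm [ 1.500e-01 -1.000e-02  1.239e+01] rotvec [ 0.002 -0.001 -0.001] t 2.425
```

```bash
python3 -m crank '[[[0.1,0,6,0,0,0],[0.1,0,11.2,0,0,0],[0.1,0,11.2,0,0,0],[0.1,0,11.2,0,0,0]]]' ; python3 -m crank '[[[0,0,0,0,0,0],[0,0,0,0,0,0],[0,0,0,0,0,0],[0,0,0,0,0,0],[0,0,0,0,0,0],[0,0,0,0,0,0]]]' 0.2
```

```text
time: 2.92
tcp_pos: [0.6448, 0.1044, 0.0422]
eef_rot: [3.138, -0.002, 1.118]
wrist_force: [0.4, 0.7, 0.0]
gripper_width: 0.0856
grip_force: 0.0
time: 3.68
tcp_pos: [0.6442, 0.105, 0.0408]
eef_rot: [3.14, -0.001, 1.119]
wrist_force: [-0.4, 0.0, 6.2]
gripper_width: 0.0324
grip_force: 60.1
```

```bash
python3 -m crank '[[[0,0,-5,0,0,0],[0,0,-9,0,0,0],[-23.2,5.7,-9,0,0,0],[-23.2,5.7,-9,0,0,0],[-23.2,5.7,-9,0,0,0],[-23.2,5.7,-9,0,0,0],[-23.2,5.7,-9,0,0,0],[-23.2,5.7,-9,0,0,0],[-23.2,5.7,-9,0,0,0]]]'
python3 - <<'E'
from h import *
c=r.camera("wrist"); cv2.imwrite("pics/w2.png",c["color"][:,:,::-1]); o=r.observe(); print(o["tcp_pos"],o["gripper_width"],c["xyz"],c["attitude"])
np.savez("w2.npz",**c)
E
```

```text
time: 4.8
tcp_pos: [0.5931, -0.1275, 0.1289]
eef_rot: [-3.141, -0.0, 1.12]
wrist_force: [-0.5, 0.4, -1.4]
gripper_width: 0.0324
grip_force: 59.9
[ 0.59321152 -0.12742256  0.12895367] 0.03253933562873692 [ 0.62794639 -0.05781164  0.24702379] [-0.31021091  0.00058579 -0.45100462]
```

View pics/w2.png

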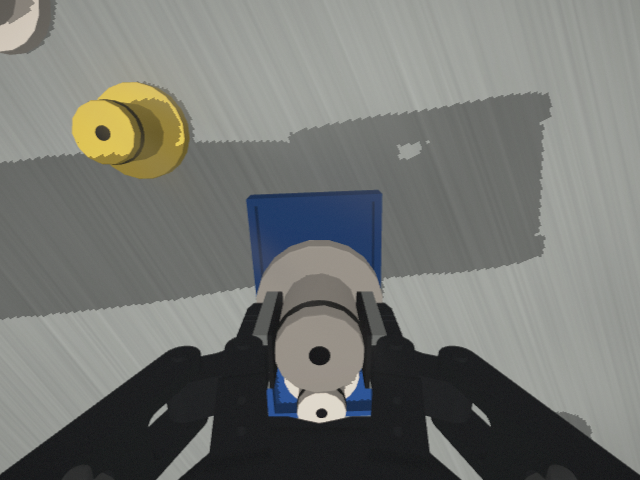

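The wrist picture shows the held cap's dot at (319,355), the tray's empty-end top corners at about (247,196) and (382,191), and cap_a's dot at (321,413).

Run:
```python
from h import *
c=np.load("w2.npz"); c={k:c[k] for k in c}
ym=np.array([-.436,-.90])
h=pix2w(c,319,355,.1362); p=pix2w(c,247,196,.016); q=pix2w(c,382,191,.016); a=pix2w(c,321,413,.053)
print("held",h,"corners",p,q,np.linalg.norm(p-q),"a",a)
d=(p-q)[:2]; n=d/np.linalg.norm(d); print("yaw err",np.arctan2(n[1],n[0]))
m=(p+q)[:2]/2; e=np.array([-n[1],n[0]]); e*=np.sign(e@ym); C=m+.091*e; print("centre",C,"e",e)
xa=np.array([e[1],-e[0]])
for k,v in dict(held=h,a=a).items(): print(k,"tray x,y",(v[:2]-C)@xa,(v[:2]-C)@e)
```

```text
held [ 0.59306885 -0.1295858   0.1362    ] corners [ 0.56611077 -0.07572982  0.016     ] [ 0.6477748  -0.11157628  0.016     ] 0.08918509520726124 a [ 0.54780071 -0.2260112   0.053     ]
yaw err 2.727965449992943
centre [ 0.57036686 -0.17697893] e [-0.40193328 -0.91566896]
held tray x,y -0.0017386324699333892 -0.05252110461447539
a tray x,y 0.0009554229505016713 0.05396741407915032
```

```bash
python3 -m crank '[[[0,0,4,0,0,0],[0,0,7,0,0,0],[0,0,8.2,0,0,0],[0,0,8.2,0,0,0],[0,0,8.2,0,0,0]]]'
```

```text
time: 5.48
tcp_pos: [0.594, -0.1285, 0.0482]
eef_rot: [3.14, -0.0, 1.12]
wrist_force: [-0.8, 0.5, -1.5]
gripper_width: 0.0327
grip_force: 60.8
```

```bash
python3 -m crank '[[[0,0,0.1,0,0,0],[0,0,0.2,0,0,0],[0,0,0.2,0,0,0]]]';python3 -m crank '[[[0,0,0.1,0,0,0],[0,0,0.1,0,0,0]]]'
```

```text
time: 5.85
tcp_pos: [0.5934, -0.1288, 0.0458]
eef_rot: [3.141, -0.0, 1.119]
wrist_force: [0.1, 0.2, 2.2]
gripper_width: 0.0327
grip_force: 61.2
time: 6.1
tcp_pos: [0.5935, -0.1289, 0.0457]
eef_rot: [3.141, -0.0, 1.119]
wrist_force: [-2.9, 1.2, 7.2]
gripper_width: 0.0327
grip_force: 61.9
```

```bash
python3 -m crank '[[[0,0,0,0,0,0],[0,0,0,0,0,0],[0,0,0,0,0,0],[0,0,0,0,0,0],[0,0,-5,0,0,0],[0,0,-11,0,0,0],[34.2,-21.9,-11,0,0,0],[34.2,-21.9,-11,0,0,0],[34.2,-21.9,-11,0,0,0],[34.2,-21.9,-11,0,0,0],[34.2,-21.9,-11,0,0,0],[34.2,-21.9,-11,0,0,0]]]' 0.8;python3 -m crank '[[[5.6,-3.6,0,0,0,0],[5.6,-3.6,0,0,0,0],[5.6,-3.6,0,0,0,0]]]' 1;python3 - <<'E'
from h import *
togo([.5457,.275,.16])
E
```

```text
time: 7.6
tcp_pos: [0.5486, 0.2456, 0.1544]
eef_rot: [3.141, -0.0, 1.119]
wrist_force: [0.8, -0.0, -0.2]
gripper_width: 0.068
grip_force: 0.0
time: 7.98
tcp_pos: [0.5409, 0.3099, 0.1539]
eef_rot: [-3.142, 0.001, 1.12]
wrist_force: [0.2, -0.5, 0.7]
gripper_width: 0.0852
grip_force: 0.0
togo cm [-2.93  1.95 -0.61] rotvec [-0.     0.001 -0.   ] t 7.975
```

```bash
python3 -m crank '[[[-2.9,1.95,0,0,0,0],[-2.9,1.95,0,0,0,0],[-2.9,1.95,0,0,0,0],[-2.9,1.95,0,0,0,0]]]';python3 - <<'E'
from h import *
c=r.camera("wrist"); cv2.imwrite("pics/w3.png",c["color"][:,:,::-1]); print(w2pix(c,np.array([.5457,.275,.048])))
np.savez("w3.npz",**c)
t=r.camera("top"); cv2.imwrite("pics/t3.png",cv2.resize(t["color"][180:270,320:440],None,fx=5,fy=5,interpolation=cv2.INTER_CUBIC)[:,:,::-1])
E
```

```text
time: 8.48
tcp_pos: [0.5461, 0.2751, 0.1543]
eef_rot: [3.142, -0.0, 1.118]
wrist_force: [-0.3, 0.4, 0.7]
gripper_width: 0.0852
grip_force: 0.0
(np.float64(317.19008532602675), np.float64(249.35319592632965))
```

View pics/w3.png

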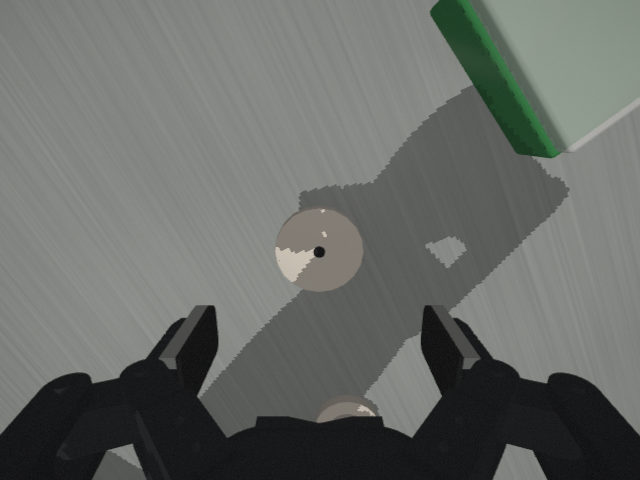

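View pics/t3.png

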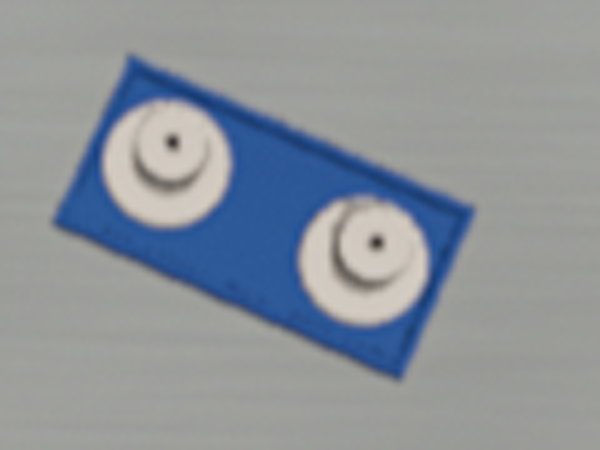

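The tray crop shows b upright at (166,162) and a at (365,260), both flat on the floor. In the wrist view, d's dot is at (319.5,252), between the fingers. Descending to grip d.

```bash
python3 -m crank '[[[0,0,6,0,0,0],[0,0,10.8,0,0,0],[0,0,10.8,0,0,0],[0,0,10.8,0,0,0]]]' ; python3 -m crank '[[[0,0,0,0,0,0],[0,0,0,0,0,0],[0,0,0,0,0,0],[0,0,0,0,0,0]]]' 0.5
python3 - <<'E'
from h import *
t=r.camera("top")
b=pix2w(t,320+172/5-.4,180+142/5-.4,.053);a=pix2w(t,320+376/5-.4,180+242/5-.4,.053);print(a,b,(a+b)/2,np.linalg.norm(a-b),(a-b)/np.linalg.norm(a-b))
E
```

```text
time: 9.07
tcp_pos: [0.5472, 0.2759, 0.0481]
eef_rot: [3.14, -0.002, 1.119]
wrist_force: [0.1, 0.5, 1.6]
gripper_width: 0.0853
grip_force: 0.0
time: 9.57
tcp_pos: [0.548, 0.2762, 0.0496]
eef_rot: [3.138, -0.004, 1.119]
wrist_force: [-1.6, -0.3, 6.2]
gripper_width: 0.0577
grip_force: 63.8
[ 0.54874533 -0.22214003  0.053     ] [ 0.59389743 -0.12785637  0.053     ] [ 0.57132138 -0.1749982   0.053     ] 0.10453764968540295 [-0.43192192 -0.901911    0.        ]
```

```bash
python3 -m crank '[[[0,0,-5,0,0,0],[0,0,-10,0,0,0],[-39.5,22,-10,0,0,0],[-39.5,22,-10,0,0,0],[-39.5,22,-10,0,0,0],[-39.5,22,-10,0,0,0],[-39.5,22,-10,0,0,0],[-39.5,22,-10,0,0,0],[-39.5,22,-10,0,0,0],[-39.5,22,-10,0,0,0],[-39.5,22,-10,0,0,0],[-39.5,22,-10,0,0,0]]]';  python3 -m crank '[[[0,0,0,0,0,0],[0,0,0,0,0,0]]]';python3 - <<'E'
from h import *
c=r.camera("wrist"); cv2.imwrite("pics/w4.png",c["color"][:,:,::-1]); print(r.observe()["tcp_pos"])
np.savez("w4.npz",**c)
E
```

```text
time: 11.12
tcp_pos: [0.5714, -0.1748, 0.1462]
eef_rot: [-3.141, -0.0, 1.12]
wrist_force: [-0.1, 0.0, -0.8]
gripper_width: 0.0579
grip_force: 64.6
time: 11.38
tcp_pos: [0.5715, -0.1751, 0.1462]
eef_rot: [-3.141, -0.0, 1.12]
wrist_force: [0.4, -0.3, -0.7]
gripper_width: 0.0577
grip_force: 64.6
[ 0.5715035  -0.1753238   0.14626501]
```

View pics/w4.png

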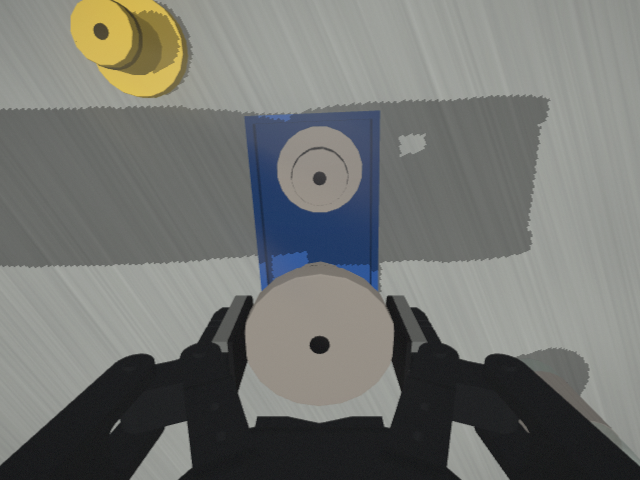

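Held d's dot is at (319.5,345), b's dot at (319.5,179); d hangs level over the gap.

Run:
```python
from h import *
c=np.load("w4.npz"); c={k:c[k] for k in c}
for z in (.145,.149):
    d=pix2w(c,319.5,345,z); b=pix2w(c,319.5,179,.053); print(d,b,(d-b),np.linalg.norm((d-b)[:2]))
# rim diameter check for height: 148 px
f=240/np.tan(np.radians(c["fovy"])/2); print("range",f*.06/148)
```

```text
[ 0.57093791 -0.17868041  0.145     ] [ 0.59375408 -0.13174777  0.053     ] [-0.02281617 -0.04693264  0.092     ] 0.052184769680785746
[ 0.57212113 -0.17622444  0.149     ] [ 0.59375408 -0.13174777  0.053     ] [-0.02163295 -0.04447667  0.096     ] 0.04945865844221679
range 0.1428852174209734
```

```bash
python3 -m crank '[[[-0.1,0,3,0,0,0],[-0.1,0,5,0,0,0],[-0.1,0,7,0,0,0],[-0.1,0,8.8,0,0,0],[-0.1,0,8.8,0,0,0],[-0.1,0,8.8,0,0,0]]]';  python3 -m crank '[[[0,0,0.15,0,0,0],[0,0,0.15,0,0,0],[0,0,0.15,0,0,0]]]'; python3 -m crank '[[[0,0,0.15,0,0,0],[0,0,0.15,0,0,0]]]'
```

```text
time: 12.18
tcp_pos: [0.5713, -0.1773, 0.0587]
eef_rot: [3.141, -0.0, 1.119]
wrist_force: [0.4, -0.4, -0.4]
gripper_width: 0.0577
grip_force: 64.6
time: 12.55
tcp_pos: [0.5711, -0.1772, 0.057]
eef_rot: [3.141, -0.0, 1.119]
wrist_force: [-0.6, -0.6, -0.5]
gripper_width: 0.0576
grip_force: 64.6
time: 12.8
tcp_pos: [0.5708, -0.1771, 0.0551]
eef_rot: [-3.141, 0.0, 1.119]
wrist_force: [1.0, -0.5, -1.5]
gripper_width: 0.0578
grip_force: 64.6
```

```bash
python3 -m crank '[[[0,0,0.15,0,0,0],[0,0,0.15,0,0,0]]]';  python3 -m crank '[[[0,0,0.12,0,0,0],[0,0,0.12,0,0,0]]]'; python3 -m crank '[[[0,0,0.12,0,0,0],[0,0,0.12,0,0,0]]]'
```

```text
time: 13.05
tcp_pos: [0.5712, -0.1773, 0.0547]
eef_rot: [-3.142, 0.0, 1.119]
wrist_force: [-2.1, 2.0, 5.2]
gripper_width: 0.0581
grip_force: 65.1
time: 13.3
tcp_pos: [0.5712, -0.1773, 0.0546]
eef_rot: [-3.141, 0.0, 1.119]
wrist_force: [-6.4, 1.8, 11.4]
gripper_width: 0.0576
grip_force: 65.9
time: 13.55
tcp_pos: [0.5713, -0.1773, 0.0545]
eef_rot: [-3.141, 0.0, 1.119]
wrist_force: [-9.7, 2.9, 18.5]
gripper_width: 0.0579
grip_force: 66.4
```

```bash
python3 -m crank '[[[0,0,-0.25,0,0,0],[0,0,-0.25,0,0,0]]]'; python3 -m crank '[[[0,0,0,0,0,0],[0,0,0,0,0,0],[0,0,0,0,0,0],[0,0,0,0,0,0],[0,0,-5,0,0,0],[0,0,-10,0,0,0],[20.6,-19.4,-10,0,0,0],[20.6,-19.4,-10,0,0,0],[20.6,-19.4,-10,0,0,0],[20.6,-19.4,-10,0,0,0],[20.6,-19.4,-10,0,0,0],[20.6,-19.4,-10,0,0,0]]]' 1; python3 -m crank '[[[0,0,0,0,0,0],[0,0,0,0,0,0]]]';python3 - <<'E'
from h import *
togo([.486,.093,.15])
c=r.camera("wrist"); t=r.camera("top")
A=cv2.resize(c["color"],(480,360)); B=cv2.resize(t["color"][180:270,320:440],(480,360),interpolation=cv2.INTER_CUBIC)
cv2.imwrite("pics/m5.png",np.vstack([A,B])[:600,:,::-1]); np.savez("w5.npz",**c)
E
```

```text
time: 13.8
tcp_pos: [0.5715, -0.1774, 0.0547]
eef_rot: [3.14, 0.0, 1.119]
wrist_force: [-1.6, -0.5, 5.9]
gripper_width: 0.0578
grip_force: 65.3
time: 15.3
tcp_pos: [0.4857, 0.0946, 0.1538]
eef_rot: [3.142, -0.0, 1.123]
wrist_force: [-0.0, -0.9, 0.5]
gripper_width: 0.0853
grip_force: 0.0
time: 15.55
tcp_pos: [0.4868, 0.0919, 0.1538]
eef_rot: [3.141, 0.0, 1.117]
wrist_force: [0.3, -0.1, -0.4]
gripper_width: 0.0855
grip_force: 0.0
togo cm [ 0.06 -0.12  0.38] rotvec [0. 0. 0.] t 15.55
```

View pics/m5.png

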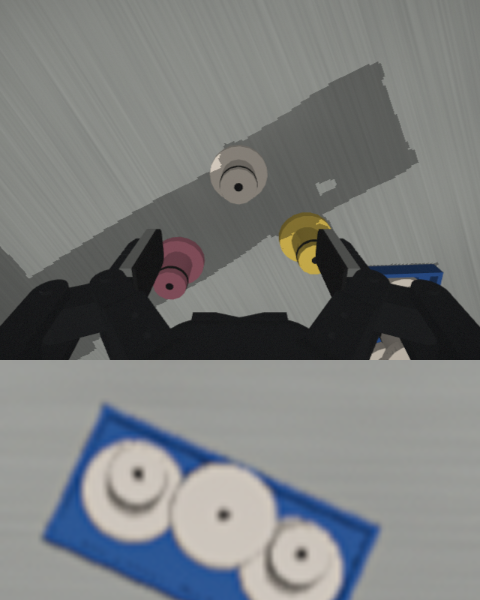

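The upper picture shows c between the open fingers, its dot at (238,187). The lower one shows d level between a and b, its dot at (223,515).

```bash
python3 - <<'E'
from h import *
c=np.load("w5.npz"); c={k:c[k] for k in c}; print("c",pix2w(c,318,249.3,.048))
t=r.camera("top"); print("d top",pix2w(t,320+223/4-.4,180+155/4-.4,.053),"b",pix2w(t,320+138/4-.4,180+114/4-.4,.053),"a",pix2w(t,320+301/4-.4,180+193.5/4-.4,.053))
E
python3 -m crank '[[[0,-0.1,6,0,0,0],[0,-0.1,11.3,0,0,0],[0,-0.1,11.3,0,0,0],[0,-0.1,11.3,0,0,0]]]' ; python3 -m crank '[[[0,0,0,0,0,0],[0,0,0,0,0,0],[0,0,0,0,0,0],[0,0,0,0,0,0],[0,0,0,0,0,0],[0,0,0,0,0,0]]]' 0.2
```

```text
c [0.48698439 0.09175544 0.048     ]
d top [ 0.57045632 -0.17737585  0.053     ] b [ 0.59366424 -0.12809055  0.053     ] a [ 0.5488068  -0.22225525  0.053     ]
time: 16.2
tcp_pos: [0.487, 0.0932, 0.0426]
eef_rot: [3.14, -0.001, 1.118]
wrist_force: [0.0, 0.3, -0.0]
gripper_width: 0.0855
grip_force: 0.0
time: 16.95
tcp_pos: [0.4867, 0.0934, 0.0423]
eef_rot: [3.14, -0.001, 1.119]
wrist_force: [-0.6, -0.4, 7.0]
gripper_width: 0.0326
grip_force: 60.0
```

```bash
python3 -m crank '[[[0,0,-6,0,0,0],[0,0,-12,0,0,0],[-20.8,19.5,-12,0,0,0],[-20.8,19.5,-12,0,0,0],[-20.8,19.5,-12,0,0,0],[-20.8,19.5,-12,0,0,0],[-20.8,19.5,-12,0,0,0],[-20.8,19.5,-12,0,0,0],[-20.8,19.5,-12,0,0,0],[-20.8,19.5,-12,0,0,0],[-20.8,19.5,-12,0,0,0]]]'; python3 -m crank '[[[0,0,3,0,0,0],[0,0,5,0,0,0],[0,0,6.3,0,0,0],[0,0,6.3,0,0,0],[0,0,6.3,0,0,0]]]';python3 - <<'E'
from h import *
c=r.camera("wrist"); cv2.imwrite("pics/w6.png",c["color"][:,:,::-1]); o=r.observe(); print(o["tcp_pos"],o["wrist_force"])
np.savez("w6.npz",**c)
E
```

```text
time: 18.32
tcp_pos: [0.57, -0.1779, 0.1608]
eef_rot: [-3.141, -0.0, 1.12]
wrist_force: [-0.2, -0.2, -0.8]
gripper_width: 0.0324
grip_force: 60.2
time: 18.95
tcp_pos: [0.5705, -0.1791, 0.0983]
eef_rot: [3.141, -0.0, 1.119]
wrist_force: [-0.6, 0.2, -1.0]
gripper_width: 0.0326
grip_force: 60.3
[ 0.57047208 -0.17910941  0.09843845] [-0.0866501  -0.0187588  -1.87113203]
```

View pics/w6.png

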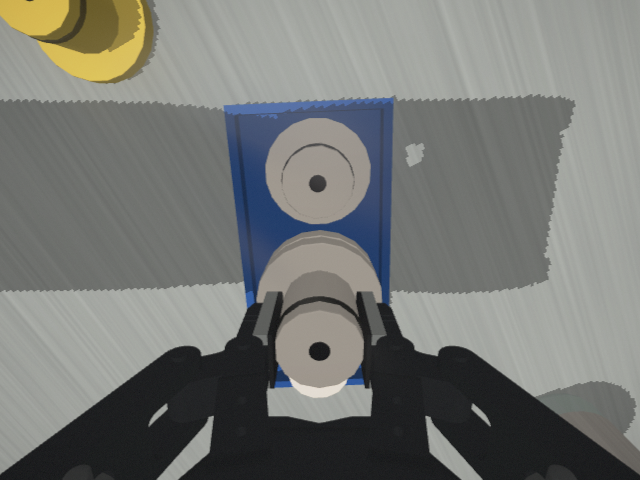

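c's brim (edge at (320,232)) lies concentric over d's brim, a few mm above it. Lowering to contact.

```bash
python3 -m crank '[[[0,0,0.15,0,0,0],[0,0,0.15,0,0,0]]]';  python3 -m crank '[[[0,0,0.12,0,0,0],[0,0,0.12,0,0,0]]]'; python3 -m crank '[[[0,0,0.08,0,0,0],[0,0,0.08,0,0,0]]]'
```

```text
time: 19.25
tcp_pos: [0.5701, -0.179, 0.0964]
eef_rot: [3.142, -0.0, 1.119]
wrist_force: [0.3, 0.9, -1.3]
gripper_width: 0.0324
grip_force: 60.3
time: 19.5
tcp_pos: [0.5703, -0.1791, 0.0954]
eef_rot: [3.141, -0.0, 1.119]
wrist_force: [-0.8, -0.4, -0.3]
gripper_width: 0.0321
grip_force: 60.5
time: 19.75
tcp_pos: [0.5704, -0.1791, 0.0953]
eef_rot: [3.141, 0.0, 1.119]
wrist_force: [-2.0, 1.0, 6.2]
gripper_width: 0.0325
grip_force: 61.0
```

Contact. Release and lift.

```bash
python3 -m crank '[[[0,0,0,0,0,0],[0,0,0,0,0,0],[0,0,0,0,0,0],[0,0,0,0,0,0],[0,0,-2,0,0,0],[0,0,-5,0,0,0],[0,0,-10,0,0,0],[15,0,-12,0,0,0],[15,0,-12,0,0,0],[15,0,-12,0,0,0],[15,0,-12,0,0,0],[15,0,-12,0,0,0]]]' 0.8;python3 - <<'E'
from h import *
t=r.camera("top"); s=r.camera("scene")
B=cv2.resize(t["color"][170:270,320:440],(480,400),interpolation=cv2.INTER_CUBIC); A=cv2.resize(s["color"][250:350,240:380],(320,400)[:1]+(229,),interpolation=cv2.INTER_CUBIC)
A=cv2.copyMakeBorder(A,0,400-229,0,0,cv2.BORDER_CONSTANT); cv2.imwrite("pics/m7.png",np.hstack([B,A])[:,:,::-1]); print(r.observe()["wrist_force"])
E
```

```text
time: 21.25
tcp_pos: [0.6355, -0.0445, 0.215]
eef_rot: [3.141, 0.0, 1.119]
wrist_force: [-0.6, -0.6, -0.8]
gripper_width: 0.0683
grip_force: 0.0
[-0.1466439  -1.05122811 -0.38782933]
```

View pics/m7.png

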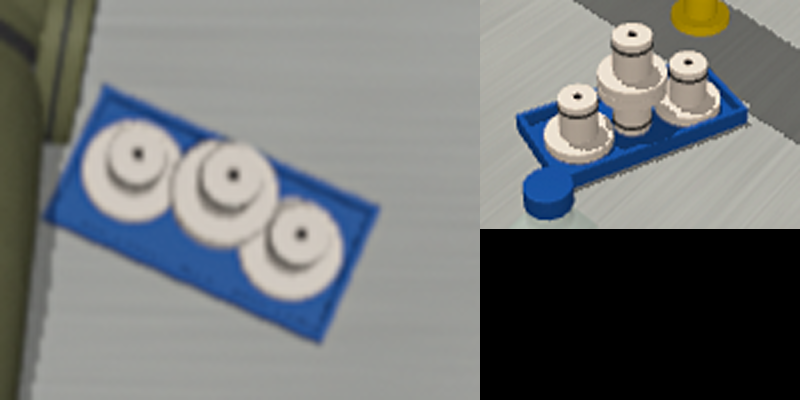

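The picture shows all four caps standing level. The last cap is centred on d (dot (233,175)) between b (138,154) and a (301,234).

```bash
python3 -c "
from bench import r
print(r.finish_job())"
```

```text
the job is handed in; nothing more can be done
None
```

The three caps are packed alternately with the one already in the tray, and I handed the job in at about 21 s. The last pictures show all four level and the top cap centred; no verdict came back.

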